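# Show the test cell's plunger to the inspection camera

## Task

Lay the windowed retaining bar flat across the two pillars beside the test cell, its window passing down over the plunger's crossbar, and let go of it; then draw the plunger up out of the cell through the window, leaving bar and cell in place. Show the plunger to the inspection camera and finish while still holding it there in the air: upright and still, its foot straight above the focus mark and level with the centre of the lens, its crossbar square across the camera's line of sight. Do not disturb the spare cell, jar, jar lid, spatula or dish.

Things in the scene. Friction and masses are not known exactly. Their poses are not given: they have to be found in the camera images.
- fixture: Extraction fixture, fixed to the bench: aluminium base plate 80 (x) x 200 (y) x 12 mm, a low socket ring in its middle (48 mm outside, top 20 mm up) and two square aluminium pillars 30 x 30 mm at y = -77 and +77 mm, flat tops 74 mm above the bench. Origin: centre of its underside, on the bench; z up; y runs from pillar to pillar.
- cell: Steel test cell, loose in the fixture's socket ring: an upright round cup 36 mm in outer diameter, 60 mm tall, bore 18 mm and 50 mm deep. It stands on the base plate, so its rim is 72 mm above the bench (2 mm below the pillar tops). Origin: centre of its underside; z up its axis. About 0.4 kg.
- plunger: Steel plunger loose in the cell, 84 mm long, 0.12 kg +-20 %. Origin: centre of its foot's end face, 30 mm above the bench at the start; z up its axis. Stem 14 mm diameter up to 42 mm; collar 24 mm diameter, 6 mm thick, resting on the cell's rim; neck 10 mm diameter; crossbar on top (see crossbar). Turned about its axis at random. 52 mm of lift brings its foot above the laid bar.
- crossbar (a point): Centre of the plunger's crossbar, 77 mm above its foot: a steel block 30 mm long (plunger's x), 10 mm thick (its y), 14 mm high. With the plunger in the cell it is 107 mm above the bench, 25 mm above the top face of the laid bar; its top is 32 mm above that face.
- bar: Retaining bar: flat steel bar 200 mm long (its y), 60 mm wide (its x) and 8 mm thick with a square window 44 x 44 mm in its middle, about 0.6 kg (+-20 %); it is the same either way round. Origin: centre of its underside; z up. At the start it lies flat on the rest, underside 25 mm above the bench.
- rest: Low grey plastic block, 36 (x) x 150 (y) x 25 mm high, fixed to the bench, on which the bar lies at the start, lengthwise. Origin: centre of its underside, y along its length.
- camera_stand: Foot of the inspection camera, fixed: grey plate 90 mm wide, 10 mm thick, from x = -55 to +255 mm, with the focus mark near its free end and a 22 mm round column, 205 mm high, at x = +225 mm. Origin: on the bench under the focus mark; z up. The camera looks level along its -x, over the mark; its y is level, square across the line of sight.
- focus_mark (a point): Centre of the small white-and-grey ring mark on the plate, on its top face (10 mm above the bench), 100 mm in front of the lens face.
- lens (a point): Centre of the lens's front face. The lens barrel is 38 mm in diameter on a white camera body 70 x 56 mm, 50 mm high (25 mm above and below the lens centre), whose height on the column differs from start to start (110 to 160 mm above the bench). It is clamped; leave it alone.
- spare_cell: Bystander: an empty steel cell like the other (36 mm diameter, 60 mm tall), standing free in front of the fixture (robot's side). Origin: centre of its underside.
- jar: Bystander: white plastic jar, 52 mm diameter, 70 mm tall, beyond the end of the rest. Origin: centre of its underside.
- jar_lid: Bystander: white plastic lid, 50 mm diameter, 11 mm thick, flat on the bench near the focus mark. Origin: centre of its underside.
- spatula: Bystander: steel spatula, 190 mm long, lying beside the camera's foot. Origin: underside of its middle.
- dish: Bystander: small white ceramic dish, 60 mm diameter, 20 mm tall, behind the fixture. Origin: centre of its underside.
Not all that is in view belongs to the job. There is more than one size of the bar; the one meant has the size given above. What is shaped like the plunger but purple is not meant.

How it is judged:
On the way, in this order (a step that is already met when the one before it is completed fails the run):
1. the bar lies flat across both pillars with the plunger standing in the cell up through its window, and the bar is let go (x of bar in the frame of fixture between -0.014 and 0.014 m and y of bar in the frame of fixture between -0.016 and 0.016 m and height (world z) of bar between 0.071 and 0.077 m and angle between the y axis of bar and the y axis of fixture, either way round below 0.14 rad and angle between bar's own z axis and vertical below 0.04 rad and horizontal distance between cell and fixture below 0.004 m and height (world z) of cell below 0.016 m and angle between cell's own z axis and vertical below 0.06 rad and contact force between bar and the fingers below 0.2 N and linear speed of bar below 0.02 m/s and z of plunger in the frame of cell below 0.023 m and horizontal distance between plunger and cell below 0.008 m), for 0.2 s.
2. the plunger is drawn up through the window, clear of the bar, with the bar and cell left in place (x of bar in the frame of fixture between -0.014 and 0.014 m and y of bar in the frame of fixture between -0.016 and 0.016 m and height (world z) of bar between 0.071 and 0.077 m and angle between the y axis of bar and the y axis of fixture, either way round below 0.14 rad and angle between bar's own z axis and vertical below 0.04 rad and horizontal distance between cell and fixture below 0.004 m and height (world z) of cell below 0.016 m and angle between cell's own z axis and vertical below 0.06 rad and height (world z) of plunger above 0.082 m and contact force between plunger and the fingers above 0.5 N), for 0.05 s.
At the end, for the whole second after the job is handed in: Plunger held, touching nothing else, still; foot within 14 mm over the focus mark and 12 mm of lens height, upright within 0.14 rad, crossbar square within 0.2 rad; bar let go, flat on both pillars (14 mm across, 16 mm along, 3 mm high, 0.14 rad); cell in its socket (4 mm, 0.06 rad) (contact force between plunger and the fingers above 0.5 N and contact force between plunger and camera_stand below 0.05 N and contact force between plunger and bar below 0.05 N and contact force between plunger and cell below 0.05 N and contact force between plunger and fixture below 0.05 N and x of bar in the frame of fixture between -0.014 and 0.014 m and y of bar in the frame of fixture between -0.016 and 0.016 m and height (world z) of bar between 0.071 and 0.077 m and angle between the y axis of bar and the y axis of fixture, either way round below 0.14 rad and angle between bar's own z axis and vertical below 0.04 rad and horizontal distance between cell and fixture below 0.004 m and height (world z) of cell below 0.016 m and angle between cell's own z axis and vertical below 0.06 rad and contact force between bar and the fingers below 0.2 N and horizontal distance between plunger and focus_mark below 0.014 m and z of plunger in the frame of lens between -0.012 and 0.012 m and angle between plunger's own z axis and vertical below 0.14 rad and angle between the x axis of plunger and the y axis of camera_stand, either way round below 0.2 rad and linear speed of plunger below 0.02 m/s); the arm keeps its last pose, push and grip.
It fails at once if a bystander (spare cell, jar, jar lid, spatula, dish) is moved more than 25 mm (distance of any of spare_cell, jar, jar_lid, spatula, dish from where it was at the start of the episode above 0.025 m).
It fails at once if the camera head is pushed more than a few millimetres (distance of lens from where it was at the start of the episode above 0.006 m).
It also fails if it takes over 56 s, if anything falls off the work surface, if the arm or the gripper's body presses on something with over 40 N, if the wrist force passes 120 N, or if a joint passes its speed limit or range.

## Robot

A 6-joint arm with a two-finger parallel gripper is mounted at the origin on the work surface. World frame = base frame: x ahead of the robot, y to its left, z up, the work surface at z = 0. Lengths are in m, angles in rad, forces in N, time in s.
With the tool pointing down it reaches from about 0.375 to 0.9 m from the base axis. Payload 3.1 kg.
Tool frame: the origin (TCP) lies at the very end of the fingers, on their centre line; the grasp point (between the pads) lies 19 mm behind it (manip.pinch_z is the distance from the TCP to the grasp point, in m); z points along the fingers, y is the direction in which the jaws open and shut (so a half turn about z gives the same grasp; the last joint's range is limited). The gripper opens to 85 mm and grips with 20 to 120 N. Pads are 22 mm wide; open, the fingers measure 114 mm over their backs; the gripper's body (76 mm by 85 mm) begins 54 mm behind the grasp point. The pads swing forward as they close: fully open they stand 13 mm farther back than shut.
Start: joints at [-1.466, 0.527, 1.433, -0, 1.181, -0.178], TCP at [0.174, -0.6, 0.231] pointing down, gripper open.
Joint ranges: [-3.08, 3.08], [-0.75, 2.2], [0.22, 2.44], [-1.43, 4.57], [0, 2.65], [-2.85, 2.85]. Speed limits (rad/s): [2.79, 2.79, 3.14, 3.14, 3.14, 3.14].

## Interface

Orientations are given as a unit quaternion [x, y, z, w].
In Python, from station import manip gives the robot as it stands.
- The arm moves only by the tool drive_tool, never from a script. Its argument "increments" is a list of rows, each a list of 7 numbers: the closure in counts, from 0 (fully open) to 255 (shut), then the shift along the tool's x, y, z in cm, then the turn, a rotation vector about the tool's x, y, z in rad. A call has 1 to 20 rows; each row is the pose to reach, as a shift and turn from the pose commanded when the call began, along the tool's axes at that moment; what a row does not reach only later rows make up. A row lasts 1/10 s, in which the tool goes at most 50 mm and 8.59 degrees, less where a joint would pass 70% of its speed; a pose out of reach is approached as far as the arm can. A call with a gripper value outside its range is refused whole. The fingers move at their own pace and stop on an object; "force" is the grip in N (left out, the last holds). Time passes only in rows, so rows that repeat a pose let the fingers close. It gives the time, the measured TCP pose, the force and the opening at its end, in the units of the state.
- manip.sense(): the state, without advancing time (a new reading comes with each control period).
- manip.snapshot(name): name is "scene" or "top" or "wrist"; returns the picture (480x640x3 uint8, red, green, blue); there is no depth.
- manip.camera_model(name): a dict with "mtx" (3x3 intrinsics, pixels), "cam_to_world" (4x4, takes a point from camera to world coordinates). Camera axes: x right, y down, z forward; pixel columns grow to the right and rows downward; lengths in m; the calibration is good to about 2 mm. A picture is of the moment at which its call begins: read the wrist's pose just before it. camera_model takes no time and is no camera call; for the wrist camera it gives the pose at the moment of the call.
- manip.sign_off(): hands the job in, once; it reports no verdict.
The state is a dict: "t": time; "q": joint angles; "qd": joint speeds; "tau": joint torques, N m; "tcp_pos": TCP position; "tool_rot": TCP orientation; "force": force on the tool from outside, world axes, zero at the start; "ft_torque": the same for the moment, N m; "finger_gap": opening from 0.0 (shut) to 1.0 (fully open).
Only numpy, scipy, OpenCV 4.12 (cv2) and the standard library are available. Lean on these libraries where they do the work, as an engineer would, in place of code of your own. Each camera call takes 0.05 s, during which the arm holds its last target. There are 200 camera calls.

## Working session

There is one attempt and no reset: what is moved stays moved. The work goes in short steps, Python scripts to look and compute and a tool call to move; the robot and the scene stay as the last step left them, time stands still between calls to the robot, and variables do not carry over. Pictures are saved under pics/ and viewed, about 8 in all and at most 12, crops included, and the job is handed in when it is done.

Besides the shell and the picture viewer there is one more tool, called after "Call:" by a JSON object that holds its "fn" and its "kwargs", one argument or row to a line. drive_tool: Moves the arm, as the interface text tells. Its arguments: {"type":"object","properties":{"increments":{"type":"array","items":{"type":"array","items":{"type":"number"}}},"force":{"type":"number"}},"required":["increments"]}

```bash
mkdir -p pics; ls; cat > h.py <<'E'
import numpy as np, cv2
from station import manip
from scipy.spatial.transform import Rotation as R
def save(im,name): cv2.imwrite('pics/'+name,cv2.cvtColor(im,cv2.COLOR_RGB2BGR))
def px2w(m,u,v,z):
    K=np.array(m['mtx']);T=np.array(m['cam_to_world'])
    d=T[:3,:3]@np.linalg.solve(K,[u,v,1.]);o=T[:3,3]
    return o+d*(z-o[2])/d[2]
def w2px(m,p):
    K=np.array(m['mtx']);T=np.array(m['cam_to_world'])
    c=T[:3,:3].T@(np.array(p)-T[:3,3]);c=K@c;return c[:2]/c[2]
E
python3 - <<'E'
from h import *
print(manip.sense())
for n in ('top','scene'):
    save(manip.snapshot(n),n+'0.png');m=manip.camera_model(n);print(n,np.round(m['mtx'],1).tolist(),np.round(m['cam_to_world'],3).tolist())
E
```

```text
pics
{'t': 0.0, 'q': array([-1.46650507e+00,  5.28464680e-01,  1.43390879e+00,  1.92218738e-05,
        1.18138372e+00, -1.78526971e-01]), 'qd': array([-0.00011101, -0.00168914,  0.00039478,  0.0010963 ,  0.00077876,
        0.00089185]), 'tau': array([-1.81052306e-03, -4.42357779e+01, -1.78023702e+01, -2.29249581e-04,
        8.24261428e-03,  1.01091572e-05]), 'tcp_pos': array([ 0.17435612, -0.59944395,  0.23033246]), 'tool_rot': array([ 9.90018316e-01,  1.40934601e-01,  4.90435896e-05, -1.08119367e-03]), 'force': array([-0.66056833, -0.31818835,  0.77814148]), 'ft_torque': array([0.03408434, 0.03949573, 0.06212734]), 'finger_gap': 1.0026378239026927}
top [[447.7, 0.0, 317.2], [0.0, 447.7, 241.2], [0.0, 0.0, 1.0]] [[-0.009, -0.997, 0.082, 0.427], [-1.0, 0.01, 0.008, -0.026], [-0.009, -0.082, -0.997, 0.984], [0.0, 0.0, 0.0, 1.0]]
scene [[568.0, 0.0, 316.7], [0.0, 568.0, 241.0], [0.0, 0.0, 1.0]] [[0.759, 0.441, -0.48, 1.061], [0.651, -0.535, 0.538, -0.646], [-0.02, -0.721, -0.693, 0.881], [0.0, 0.0, 0.0, 1.0]]
```

View pics/top0.png

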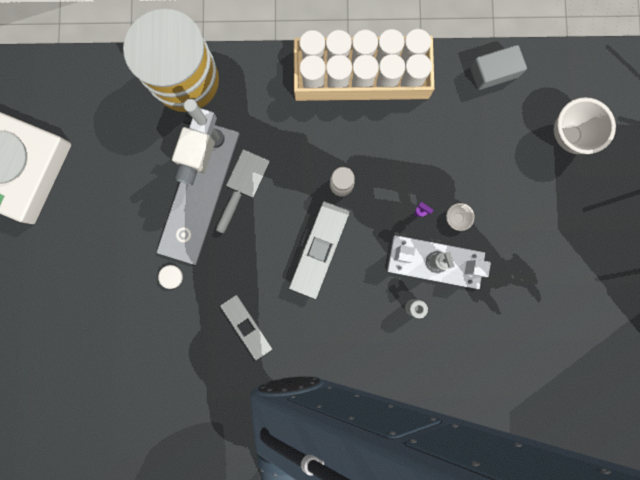

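View pics/scene0.png

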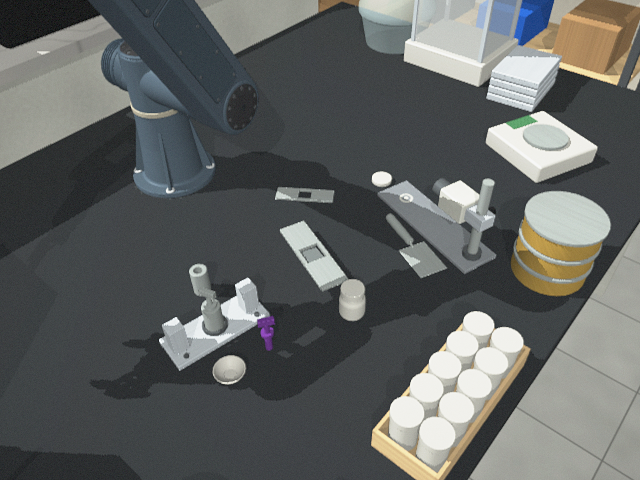

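The top view shows two bar candidates: the long one at (320,250) on the rest, and a small one flat on the bench at (246,327). There are also two plunger candidates: steel in the cell at (441,261), and a purple one at (424,210). I choose the bar at (320,250) and the steel plunger, and check both in close crops.

```bash
python3 - <<'E'
from h import *
im=cv2.imread('pics/top0.png')
cv2.imwrite('pics/c1.png',cv2.resize(im[180:330,285:500],None,fx=3.7,fy=3.7,interpolation=cv2.INTER_CUBIC))
cv2.imwrite('pics/c2.png',cv2.resize(im[90:290,140:290],None,fx=3,fy=3,interpolation=cv2.INTER_CUBIC))
E
```

```text
(no output)
```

View pics/c1.png

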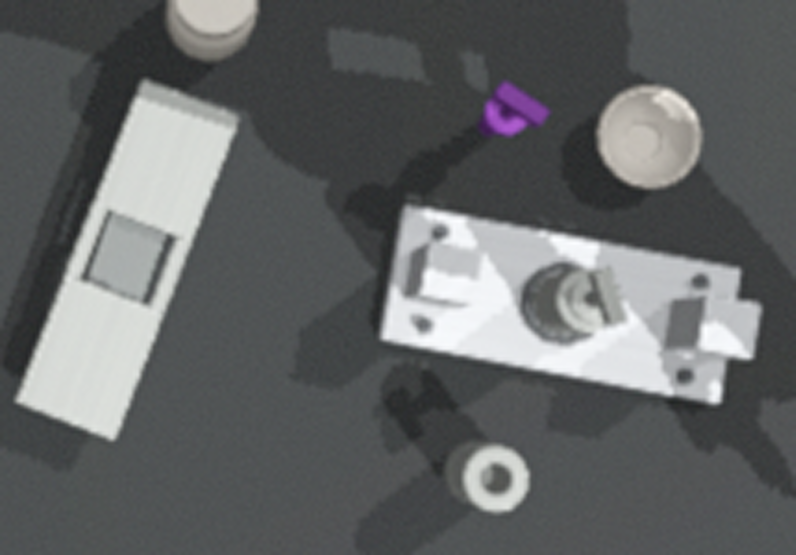

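View pics/c2.png

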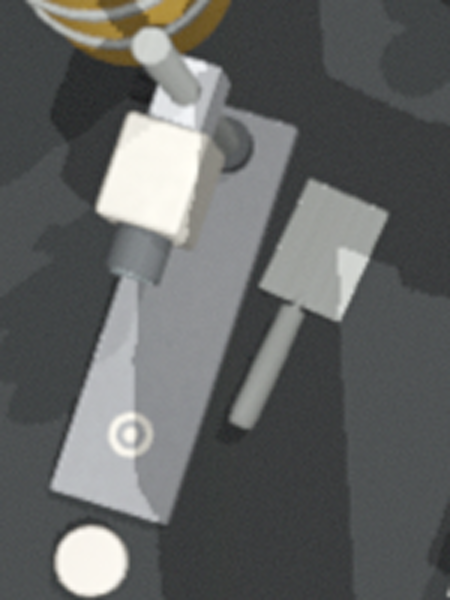

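```bash
python3 - <<'E'
from h import *
m=manip.camera_model('top')
f1=lambda x,y,z:px2w(m,285+(x+.5)/3.7-.5,180+(y+.5)/3.7-.5,z)
f2=lambda x,y,z:px2w(m,140+(x+.5)/3-.5,90+(y+.5)/3-.5,z)
P=lambda n,a:print(n,np.round(np.array(a),4).tolist())
def quad(n,q):
    q=np.array(q);P(n+' c',q.mean(0));d=[np.linalg.norm(q[(i+1)%4]-q[i]) for i in range(4)];P(' sides',d)
    for i in (0,1): 
        e=(q[i+1]-q[i])-(q[(i+3)%4]-q[(i+2)%4]);  e=(q[i+1]-q[i])+(q[(i+2)%4]-q[(i+3)%4]); P(' dir',np.degrees(np.arctan2(e[1],e[0])))
quad('bar',[f1(*p,.033) for p in [(146,82),(238,120),(115,440),(17,402)]])
quad('bar2',[f1(*p,.033) for p in [(138,97),(232,130),(115,440),(17,402)]])
quad('win',[f1(*p,.033) for p in [(109,211),(179,236),(153,305),(83,281)]])
quad('base',[f1(*p,.012) for p in [(405,206),(740,268),(720,403),(382,340)]])
quad('pilR',[f1(*p,.074) for p in [(708,297),(762,305),(752,358),(700,348)]])
quad('pilL',[f1(*p,.074) for p in [(430,242),(482,250),(475,305),(422,295)]])
quad('cross',[f1(*p,.114) for p in [(594,270),(608,268),(627,320),(612,326)]])
P('mark',f2(131,434,.010))
quad('plate',[f2(*p,.010) for p in [(52,490),(165,523),(296,128),(296,128)]])
P('lens low',f2(108,275,.12));P('spare',f1(496,480,.06));P('jar',f1(212,5,.07));P('jar0',f1(212,5,.07))
E
```

```text
bar c [0.4865, -0.0225, 0.033]
 sides [0.0577, 0.1971, 0.06, 0.1989]
 dir -112.4094
 dir 157.981
bar2 c [0.4829, -0.0204, 0.033]
 sides [0.0577, 0.1904, 0.06, 0.189]
 dir -110.8681
 dir 158.3181
win c [0.4874, -0.0234, 0.033]
 sides [0.0428, 0.0424, 0.0425, 0.043]
 dir -109.8938
 dir 158.96
base c [0.4595, -0.2748, 0.012]
 sides [0.1987, 0.0798, 0.1992, 0.08]
 dir -101.1382
 dir 169.1814
pilR c [0.4439, -0.3507, 0.074]
 sides [0.0296, 0.0296, 0.0286, 0.0283]
 dir -100.2475
 dir 167.9909
pilL c [0.4749, -0.1997, 0.074]
 sides [0.0288, 0.0305, 0.0294, 0.0295]
 dir -100.3435
 dir 170.656
cross c [0.4599, -0.2743, 0.114]
 sides [0.0074, 0.0288, 0.0085, 0.0306]
 dir -75.2113
 dir -162.9263
mark [0.525, 0.2758, 0.01]
plate c [0.6123, 0.2239, 0.01]
 sides [0.0864, 0.3072, 0.0, 0.3207]
 dir -106.6774
 dir -25.7568
lens low [0.6186, 0.2584, 0.12]
spare [0.3612, -0.2235, 0.06]
jar [0.6265, -0.0702, 0.07]
jar0 [0.6265, -0.0702, 0.07]
```

```bash
cat >> h.py <<'E'
def go(p,psi):
    "shift (cm, tool axes) and turn for TCP to p with tool y at psi deg, pointing down (from measured pose)"
    s=manip.sense();r=R.from_quat(s['tool_rot'])
    a=np.radians(psi);y=[np.cos(a),np.sin(a),0];z=[0,0,-1];x=np.cross(y,z)
    t=R.from_matrix(np.array([x,y,z]).T)
    print('shift',np.round(100*r.inv().apply(np.array(p)-s['tcp_pos']),2),'turn',np.round((r.inv()*t).as_rotvec(),3),'t',round(s['t'],2),'tcp',np.round(s['tcp_pos'],4),'gap',round(s['finger_gap'],3),'F',np.round(s['force'],1))
E
python3 - <<'E'
from h import *
go([.487,-.023,.2],-111.5)
m=manip.camera_model('wrist');s=manip.sense();T=np.array(m['cam_to_world']);r=R.from_quat(s['tool_rot'])
print(np.round(m['mtx'],0).tolist(),r.inv().apply(T[:3,3]-s['tcp_pos']),np.round(r.inv().as_matrix()@T[:3,:3],3).tolist())
ms=manip.camera_model('scene')
for h in (.11,.12,.13,.14,.15,.16): print(h,w2px(ms,[.621,.247,h]),w2px(manip.camera_model('top'),[.621,.247,h]))
im=cv2.imread('pics/scene0.png')
cv2.imwrite('pics/c3.png',cv2.resize(im[150:270,370:510],None,fx=5,fy=5,interpolation=cv2.INTER_CUBIC))
E
```

```text
shift [ 46.11 -46.63   3.15] turn [-0.002  0.     0.658] t 0.1 tcp [ 0.1744 -0.5995  0.2304] gap 0.998 F [-0.   0.3  0.3]
[[373.0, 0.0, 325.0], [0.0, 373.0, 233.0], [0.0, 0.0, 1.0]] [ 0.07592164  0.00024547 -0.14169269] [[-0.0, -0.955, -0.297], [1.0, -0.0, 0.0], [-0.0, -0.297, 0.955]]
0.11 [438.45290168 187.13374354] [183.06464793 181.14268891]
0.12 [439.05423124 183.46920574] [181.49681756 180.04307236]
0.13 [439.66244003 179.76274549] [179.89302629 178.9182342 ]
0.14 [440.27764679 176.01363927] [178.25202253 177.76729662]
0.15 [440.89997298 172.22114679] [176.57249592 176.58934058]
0.16 [441.5295429  168.38451055] [174.85307387 175.38340339]
```

View pics/c3.png

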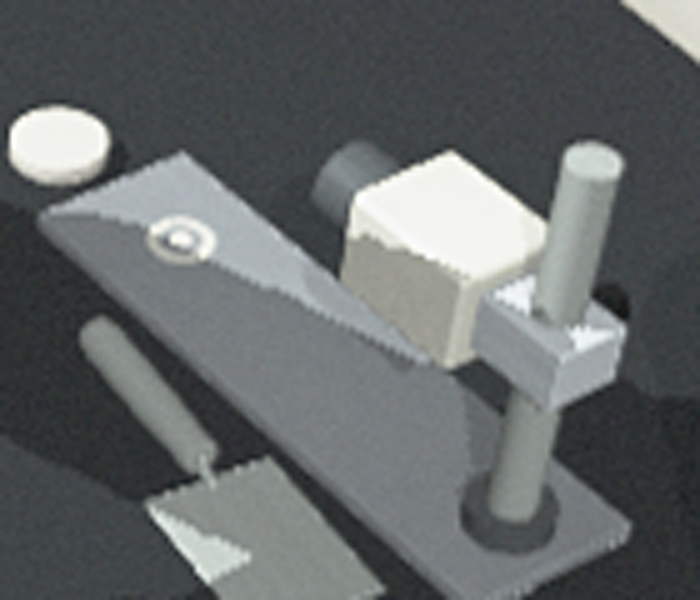

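```bash
python3 - <<'E'
from h import *
mt=manip.camera_model('top');ms=manip.camera_model('scene')
def ray(m,u,v):
    T=np.array(m['cam_to_world']);d=T[:3,:3]@np.linalg.solve(np.array(m['mtx']),[u,v,1.]);return T[:3,3],d/np.linalg.norm(d)
def tri(a,b):
    o1,d1=ray(mt,140+(a[0]+.5)/3-.5,90+(a[1]+.5)/3-.5);o2,d2=ray(ms,370+(b[0]+.5)/5-.5,150+(b[1]+.5)/5-.5)
    s=np.linalg.lstsq(np.array([d1,-d2]).T,o2-o1,rcond=None)[0]
    p,q=o1+s[0]*d1,o2+s[1]*d2;return (p+q)/2,np.linalg.norm(p-q)
for a,b in [((98,210),(452,152)),((178,235),(350,200)),((132,112),(545,230)),((215,133),(468,280))]: p,e=tri(a,b);print(np.round(p,4),round(e,4))
print('mark scene',px2w(ms,370+180/5-.4,150+241/5-.4,.01))
for p in [(183,152),(40,214),(630,527)]: print(px2w(ms,370+p[0]/5-.4,150+p[1]/5-.4,.01))
E
```

```text
[0.6585 0.261  0.1385] 0.0039
[0.6416 0.2094 0.1365] 0.0029
[0.7183 0.2359 0.1445] 0.0022
[0.7076 0.1857 0.1434] 0.0063
mark scene [0.52521189 0.27849792 0.01      ]
[0.48736731 0.3367575  0.01      ]
[0.46144071 0.25275965 0.01      ]
[0.78164704 0.24086414 0.01      ]
```

Call:
{"fn": "drive_tool", "kwargs": {
  "increments": [
    [0, 46.1, -46.6, 1, 0, 0, 0.66],
    [0, 46.1, -46.6, 1, 0, 0, 0.66],
    [0, 46.1, -46.6, 1, 0, 0, 0.66],
    [0, 46.1, -46.6, 1, 0, 0, 0.66],
    [0, 46.1, -46.6, 1, 0, 0, 0.66],
    [0, 46.1, -46.6, 1, 0, 0, 0.66],
    [0, 46.1, -46.6, 1, 0, 0, 0.66],
    [0, 46.1, -46.6, 1, 0, 0, 0.66],
    [0, 46.1, -46.6, 1, 0, 0, 0.66],
    [0, 46.1, -46.6, 1, 0, 0, 0.66],
    [0, 46.1, -46.6, 1, 0, 0, 0.66],
    [0, 46.1, -46.6, 1, 0, 0, 0.66],
    [0, 46.1, -46.6, 1, 0, 0, 0.66],
    [0, 46.1, -46.6, 1, 0, 0, 0.66],
    [0, 46.1, -46.6, 1, 0, 0, 0.66],
    [0, 46.1, -46.6, 1, 0, 0, 0.66],
    [0, 46.1, -46.6, 1, 0, 0, 0.66]
  ]
}}

```text
t: 1.8
tcp_pos: [0.4864, -0.0254, 0.2212]
tool_rot: [0.982, -0.189, -0.0, 0.0]
force: [0.3, -0.6, -0.1]
finger_gap: 0.998
```

```bash
python3 - <<'E'
from h import *
s=manip.sense();m=manip.camera_model('wrist');save(manip.snapshot('wrist'),'w1.png')
import pickle;pickle.dump(m,open('w1.pkl','wb'))
go([.487,-.023,.2],-111.5); print(s['q'])
print(w2px(m,[.487,-.023,.033]))
E
```

```text
shift [-0.04 -0.25  2.12] turn [ 0.     0.001 -0.005] t 1.85 tcp [ 0.4865 -0.0255  0.2212] gap 1.0 F [ 0.1  0.6 -0.7]
[-2.81916300e-01  3.57713456e-01  1.78181953e+00 -4.51174580e-04
  1.00278574e+00  1.66860362e+00]
[321.82897688 205.00439295]
```

View pics/w1.png

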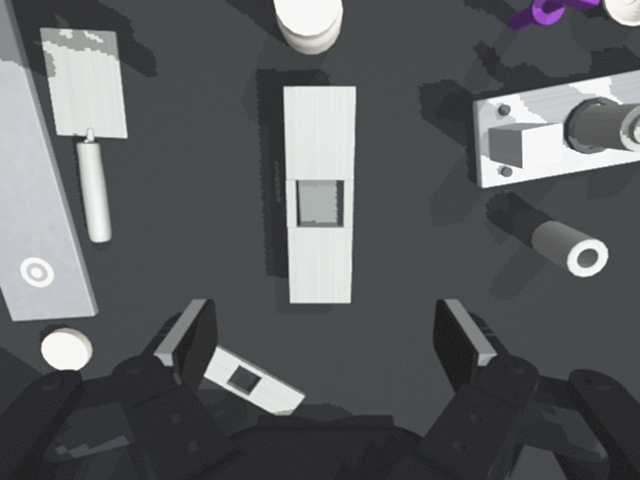

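```bash
python3 - <<'E'
from h import *
import pickle
m=pickle.load(open('w1.pkl','rb'))
q=np.array([px2w(m,*p,.033) for p in [(284,86),(355.5,86),(351.5,303),(289.5,303)]])
print(q.round(4),q.mean(0),[np.linalg.norm(q[i]-q[i-1]) for i in range(4)])
e=q[0]+q[1]-q[2]-q[3];print(np.degrees(np.arctan2(e[1],e[0])))
w=np.array([px2w(m,*p,.033) for p in [(296,180),(344.5,180),(344.5,227),(296,227)]]);print(w.mean(0))
print('mark',px2w(m,37,272,.01))
f=np.array([px2w(m,*p,.010) for p in [(14,321),(97,315)]]);print('plate',f)
E
```

```text
[[ 0.5919 -0.0315  0.033 ]
 [ 0.57   -0.0863  0.033 ]
 [ 0.3845 -0.0133  0.033 ]
 [ 0.4071  0.0434  0.033 ]] [ 0.4883903 -0.0219298  0.033    ] [np.float64(0.19941106044487886), np.float64(0.05904340760961712), np.float64(0.19942994178729745), np.float64(0.06106907368916323)]
-21.776322236186097
[ 0.48843573 -0.02203723  0.033     ]
mark [0.52511872 0.27649723 0.01      ]
plate [[0.48632955 0.33251567 0.01      ]
 [0.45961475 0.24615291 0.01      ]]
```

Call:
{"fn": "drive_tool", "kwargs": {
  "increments": [
    [0, 0, -0.35, 5, 0, 0, 0],
    [0, 0, -0.35, 10, 0, 0, 0],
    [0, 0, -0.35, 15, 0, 0, 0],
    [0, 0, -0.35, 18, 0, 0, 0],
    [0, 0, -0.35, 20, 0, 0, 0],
    [0, 0, -0.35, 21.4, 0, 0, 0],
    [0, 0, -0.35, 21.4, 0, 0, 0],
    [255, 0, -0.35, 21.4, 0, 0, 0],
    [255, 0, -0.35, 21.4, 0, 0, 0],
    [255, 0, -0.35, 21.4, 0, 0, 0],
    [255, 0, -0.35, 21.4, 0, 0, 0],
    [255, 0, -0.35, 21.4, 0, 0, 0],
    [255, 0, -0.35, 21.4, 0, 0, 0]
  ],
  "force": 80
}}

```text
t: 3.15
tcp_pos: [0.4891, -0.0213, 0.0088]
tool_rot: [0.982, -0.188, 0.001, 0.0]
force: [-1.5, -3.8, 7.0]
finger_gap: 0.677
```

Call:
{"fn": "drive_tool", "kwargs": {
  "increments": [
    [255, 0, 0, -1, 0, 0, 0],
    [255, 0, 0, -3, 0, 0, 0],
    [255, 0, 0, -6, 0, 0, 0],
    [255, 0, 0, -10, 0, 0, 0],
    [255, 0, 0, -14, 0, 0, 0],
    [255, 0, 0, -16, 0, 0, 0],
    [255, 0, 0, -16, 0, 0, 0],
    [255, 0, 0, -16, 0, 0, 0]
  ]
}}

```text
t: 3.95
tcp_pos: [0.4874, -0.0203, 0.1671]
tool_rot: [0.982, -0.187, -0.0, -0.0]
force: [-0.7, 1.1, -6.1]
finger_gap: 0.681
```

```bash
python3 - <<'E'
from h import *
s=manip.sense();m=manip.camera_model('wrist');im=manip.snapshot('wrist');save(im,'w2.png')
import pickle;pickle.dump(m,open('w2.pkl','wb'))
go([.4595,-.275,.16],-11.2); print(s['q'])
E
```

```text
shift [ 6.84 24.69  0.61] turn [-0.003  0.003 -1.752] t 4.0 tcp [ 0.4868 -0.0202  0.1662] gap 0.681 F [-0.7 -0.1 -5.7]
[-2.71304365e-01  4.43288254e-01  1.83626224e+00  8.71248559e-05
  8.62960915e-01  1.67627748e+00]
```

View pics/w2.png

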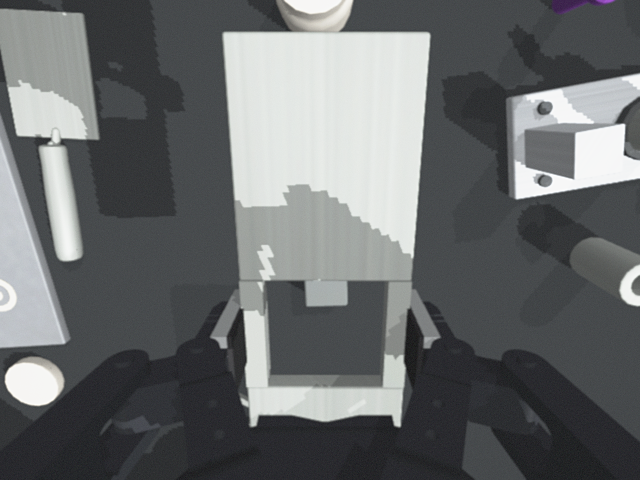

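```bash
python3 - <<'E'
from h import *
import pickle
m=pickle.load(open('w2.pkl','rb'));r=R.from_quat(manip.sense()['tool_rot']);t=manip.sense()['tcp_pos']
for z in (.186,.191,.196):
    P=[px2w(m,*p,z) for p in [(223,33),(430,32),(267,281),(386,281),(241,281),(411,281)]]
    L=[100*r.inv().apply(p-t)[:2] for p in P];print(z,np.round(L,2).tolist())
E
```

```text
0.186 [[10.03, -3.0], [10.05, 3.11], [2.03, -2.07], [2.03, 2.21], [2.03, -3.01], [2.03, 3.1]]
0.191 [[9.93, -2.88], [9.96, 2.99], [2.26, -1.99], [2.26, 2.12], [2.26, -2.88], [2.25, 2.98]]
0.196 [[9.83, -2.76], [9.86, 2.86], [2.48, -1.9], [2.48, 2.03], [2.48, -2.76], [2.48, 2.85]]
```

Call:
{"fn": "drive_tool", "kwargs": {
  "increments": [
    [255, 0.5, 1.8, 0, 0, 0, -0.13],
    [255, 1.0, 3.6, 0, 0, 0, -0.26],
    [255, 1.5, 5.4, 0, 0, 0, -0.39],
    [255, 2.0, 7.2, 0, 0, 0, -0.52],
    [255, 2.5, 9.0, 0, 0, 0, -0.65],
    [255, 3.0, 10.8, 0, 0, 0, -0.78],
    [255, 3.5, 12.6, 0, 0, 0, -0.91],
    [255, 4.0, 14.4, 0, 0, 0, -1.04],
    [255, 4.5, 16.2, 0, 0, 0, -1.17],
    [255, 5.0, 18.0, 0, 0, 0, -1.3],
    [255, 5.5, 19.8, 0, 0, 0, -1.43],
    [255, 6.0, 21.6, 0, 0, 0, -1.56],
    [255, 6.4, 23.2, 0, 0, 0, -1.66],
    [255, 6.8, 24.7, 0, 0, 0, -1.75],
    [255, 6.8, 24.7, 0, 0, 0, -1.75],
    [255, 6.8, 24.7, 0, 0, 0, -1.75],
    [255, 6.8, 24.7, 0, 0, 0, -1.75]
  ]
}}

```text
t: 5.7
tcp_pos: [0.4598, -0.2739, 0.166]
tool_rot: [0.774, 0.633, -0.0, -0.002]
force: [0.4, -0.3, -5.0]
finger_gap: 0.673
```

```bash
python3 - <<'E'
from h import *
m=manip.camera_model('wrist');save(manip.snapshot('wrist'),'w3.png')
import pickle;pickle.dump(m,open('w3.pkl','wb'))
go([.4595,-.275,.16],-11.2)
E
```

```text
shift [-0.11 -0.03  0.64] turn [-0.002 -0.002 -0.003] t 5.75 tcp [ 0.46   -0.274   0.1664] gap 0.677 F [ 0.5  0.2 -5.2]
```

View pics/w3.png

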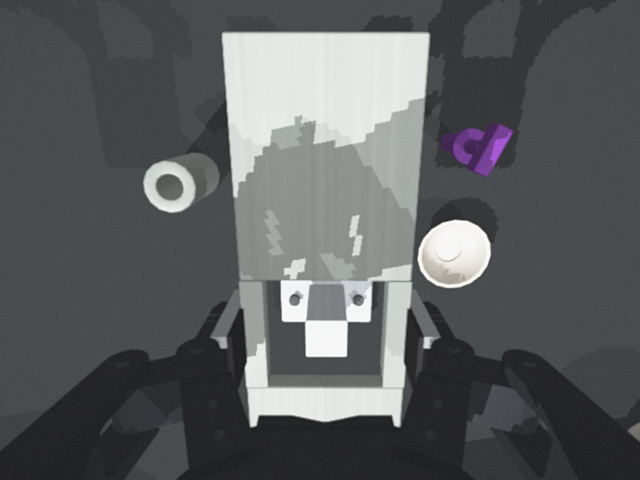

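```bash
python3 - <<'E'
from h import *
import pickle
m=pickle.load(open('w3.pkl','rb'))
c=np.mean([px2w(m,*p,.074) for p in [(306,320.5),(347,320.5),(347,356.5),(306,356.5)]],axis=0);print(c)
b=np.array([px2w(m,*p,.012) for p in [(281,321.5),(371,321.5)]]);print(b, b.mean(0))
e=b[1]-b[0];a=np.arctan2(e[1],e[0]);print(np.degrees(a))
y=np.array([-np.sin(a),np.cos(a)])
for s in(-1,1): print(c[:2]+s*.077*y)
E
```

```text
[ 0.44567684 -0.34950094  0.074     ]
[[ 0.40129999 -0.36362968  0.012     ]
 [ 0.48047454 -0.37945097  0.012     ]] [ 0.44088727 -0.37154032  0.012     ]
-11.300454066167662
[ 0.43058839 -0.42500815]
[ 0.46076529 -0.27399373]
```

Call:
{"fn": "drive_tool", "kwargs": {
  "increments": [
    [255, 0, 0, 2, 0, 0, 0],
    [255, 0, 0, 4, 0, 0, 0],
    [255, 0, 0, 6, 0, 0, 0],
    [255, 0, 0, 8, 0, 0, 0],
    [255, 0, 0, 9.2, 0, 0, 0],
    [255, 0, 0, 10, 0, 0, 0],
    [255, 0, 0, 10, 0, 0, 0],
    [255, 0, 0, 10, 0, 0, 0]
  ]
}}

```text
t: 6.55
tcp_pos: [0.4611, -0.2757, 0.0678]
tool_rot: [0.773, 0.634, 0.0, 0.001]
force: [0.7, 0.2, -5.3]
finger_gap: 0.681
```

Call:
{"fn": "drive_tool", "kwargs": {
  "increments": [
    [255, 0, 0, 0.2, 0, 0, 0],
    [255, 0, 0, 0.4, 0, 0, 0],
    [255, 0, 0, 0.6, 0, 0, 0],
    [255, 0, 0, 0.6, 0, 0, 0]
  ]
}}

```text
t: 6.95
tcp_pos: [0.4605, -0.2754, 0.0613]
tool_rot: [0.774, 0.634, -0.0, -0.0]
force: [-0.7, -0.4, -6.5]
finger_gap: 0.683
```

Call:
{"fn": "drive_tool", "kwargs": {
  "increments": [
    [255, 0, 0, 0.1, 0, 0, 0],
    [255, 0, 0, 0.2, 0, 0, 0],
    [255, 0, 0, 0.3, 0, 0, 0],
    [255, 0, 0, 0.3, 0, 0, 0]
  ]
}}

```text
t: 7.35
tcp_pos: [0.4605, -0.2754, 0.0581]
tool_rot: [0.774, 0.634, -0.0, -0.0]
force: [-0.6, -0.4, -5.5]
finger_gap: 0.678
```

Call:
{"fn": "drive_tool", "kwargs": {
  "increments": [
    [255, 0, 0, 0.1, 0, 0, 0],
    [255, 0, 0, 0.2, 0, 0, 0],
    [255, 0, 0, 0.2, 0, 0, 0],
    [255, 0, 0, 0.2, 0, 0, 0]
  ]
}}

```text
t: 7.75
tcp_pos: [0.4606, -0.2755, 0.0578]
tool_rot: [0.774, 0.634, -0.0, 0.0]
force: [-1.4, 1.7, 7.0]
finger_gap: 0.681
```

Call:
{"fn": "drive_tool", "kwargs": {
  "increments": [
    [0, 0, 0, 0, 0, 0, 0],
    [0, 0, 0, 0, 0, 0, 0],
    [0, 0, 0, 0, 0, 0, 0],
    [0, 0, 0, 0, 0, 0, 0],
    [0, 0, 0, 0, 0, 0, 0],
    [0, 0, 0, 0, 0, 0, 0],
    [0, 0, 0, 0, 0, 0, 0]
  ]
}}

```text
t: 8.45
tcp_pos: [0.4606, -0.2754, 0.0562]
tool_rot: [0.774, 0.634, -0.0, -0.0]
force: [0.2, 0.2, 0.1]
finger_gap: 1.004
```

Call:
{"fn": "drive_tool", "kwargs": {
  "increments": [
    [0, 0, 0, -1, 0, 0, 0],
    [0, 0, 0, -3, 0, 0, 0],
    [0, 0, 0, -6, 0, 0, 0],
    [0, 0, 0, -10, 0, 0, 0],
    [0, -3, 0, -14, 0, 0, 0],
    [0, -6, 0, -16, 0, 0, 0],
    [0, -6, 0, -16, 0, 0, 0],
    [0, -6, 0, -16, 0, 0, 0]
  ]
}}

```text
t: 9.25
tcp_pos: [0.4485, -0.3345, 0.2172]
tool_rot: [0.774, 0.633, 0.0, 0.0]
force: [-0.0, 0.4, -0.8]
finger_gap: 1.001
```

```bash
python3 - <<'E'
from h import *
m=manip.camera_model('wrist');im=manip.snapshot('wrist')
import pickle;pickle.dump(m,open('w4.pkl','wb'))
go([.46,-.2745,.2],-73)
save(im,'w4.png')
E
```

```text
shift [6.   0.01 1.62] turn [-2.000e-03 -1.000e-03  1.076e+00] t 9.3 tcp [ 0.4481 -0.3333  0.2161] gap 1.001 F [0.4 0.3 0. ]
```

View pics/w4.png

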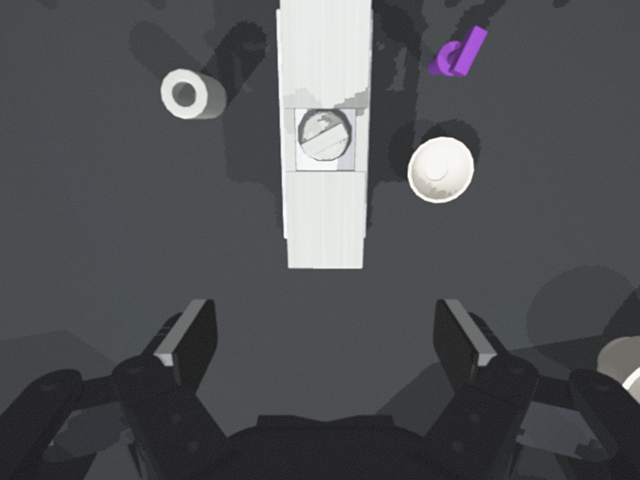

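```bash
python3 - <<'E'
import cv2
im=cv2.imread('pics/w4.png')
cv2.imwrite('pics/c4.png',cv2.resize(im[95:185,270:380],None,fx=6,fy=6,interpolation=cv2.INTER_CUBIC))
E
```

```text
(no output)
```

View pics/c4.png

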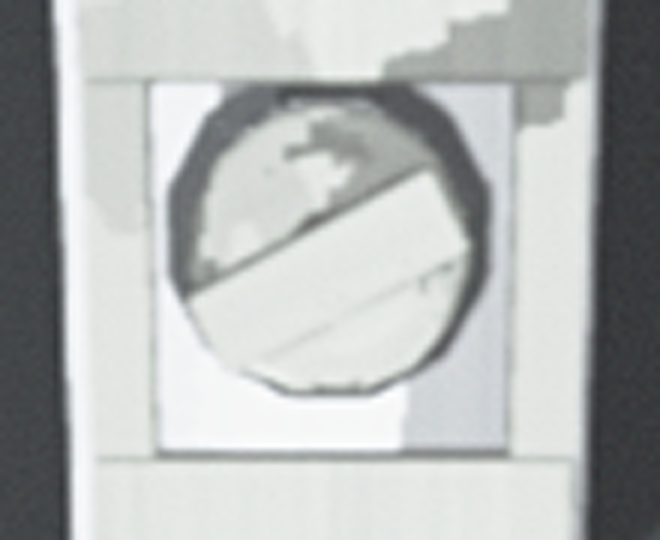

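```bash
python3 - <<'E'
from h import *
import pickle
m=pickle.load(open('w4.pkl','rb'))
f=lambda x,y,z:px2w(m,270+(x+.5)/6-.5,95+(y+.5)/6-.5,z)
q=np.array([f(*p,.114) for p in [(188,297),(428,168),(470,245),(235,365)]]);print(q.mean(0),[np.linalg.norm(q[i]-q[i-1]) for i in range(4)])
for a,b in((0,1),(3,2)): e=q[b]-q[a];print(np.degrees(np.arctan2(e[1],e[0])))
w=np.array([f(*p,.082) for p in [(150,80),(515,80),(508,455),(158,455)]]);print('win',w.mean(0))
e=w[0]+w[1]-w[2]-w[3];print(np.degrees(np.arctan2(e[1],e[0])))
d=w.mean(0)-[.4600,-.2745,.082];a=np.radians(78.8);print('rel',d[0]*np.sin(a)-d[1]*np.cos(a),d[0]*np.cos(a)+d[1]*np.sin(a))
E
```

```text
[ 0.46083068 -0.27400533  0.114     ] [np.float64(0.008679524911398477), np.float64(0.02868697429490003), np.float64(0.009064138354582226), np.float64(0.028043889517348923)]
15.989717643059642
15.086904607760903
win [ 0.4608142  -0.27618173  0.082     ]
78.6509735656942
rel 0.0011253469324753694 -0.0014915590917983046
```

```bash
python3 - <<'E'
from h import *
go([.461,-.274,.17],-74)
E
```

```text
shift [6.06 0.1  4.62] turn [-2.000e-03 -1.000e-03  1.093e+00] t 9.3 tcp [ 0.4481 -0.3333  0.2161] gap 1.001 F [0.4 0.3 0. ]
```

Call:
{"fn": "drive_tool", "kwargs": {
  "increments": [
    [0, 1.5, 0.1, 1, 0, 0, 0.14],
    [0, 3, 0.1, 2, 0, 0, 0.28],
    [0, 4.5, 0.1, 3, 0, 0, 0.42],
    [0, 6.05, 0.1, 4.2, 0, 0, 0.56],
    [0, 6.05, 0.1, 4.6, 0, 0, 0.7],
    [0, 6.05, 0.1, 4.6, 0, 0, 0.84],
    [0, 6.05, 0.1, 4.6, 0, 0, 0.98],
    [0, 6.05, 0.1, 4.6, 0, 0, 1.09],
    [0, 6.05, 0.1, 4.6, 0, 0, 1.09],
    [0, 6.05, 0.1, 4.6, 0, 0, 1.09],
    [0, 6.05, 0.1, 4.6, 0, 0, 1.09]
  ]
}}

```text
t: 10.4
tcp_pos: [0.4614, -0.2744, 0.1698]
tool_rot: [0.99, 0.142, -0.0, -0.001]
force: [0.3, -0.1, -0.7]
finger_gap: 0.999
```

```bash
python3 - <<'E'
from h import *
go([.461,-.274,.090],-74)
E
```

```text
shift [-0.02 -0.04  7.98] turn [-0.001  0.001  0.006] t 10.4 tcp [ 0.4614 -0.2744  0.1698] gap 0.999 F [ 0.3 -0.1 -0.7]
```

Call:
{"fn": "drive_tool", "kwargs": {
  "increments": [
    [0, 0, 0, 3, 0, 0, 0],
    [0, 0, 0, 5.5, 0, 0, 0],
    [0, 0, 0, 7, 0, 0, 0],
    [0, 0, 0, 7.95, 0, 0, 0],
    [0, 0, 0, 7.95, 0, 0, 0],
    [0, 0, 0, 7.95, 0, 0, 0],
    [255, 0, 0, 7.95, 0, 0, 0],
    [255, 0, 0, 7.95, 0, 0, 0],
    [255, 0, 0, 7.95, 0, 0, 0],
    [255, 0, 0, 7.95, 0, 0, 0],
    [255, 0, 0, 7.95, 0, 0, 0],
    [255, 0, 0, 7.95, 0, 0, 0],
    [255, 0, 0, 7.95, 0, 0, 0],
    [255, 0, 0, 7.95, 0, 0, 0],
    [255, 0, 0, 7.95, 0, 0, 0]
  ],
  "force": 60
}}

```text
t: 11.9
tcp_pos: [0.4617, -0.2751, 0.091]
tool_rot: [0.99, 0.141, 0.0, 0.0]
force: [0.2, 0.9, 3.6]
finger_gap: 0.102
```

Call:
{"fn": "drive_tool", "kwargs": {
  "increments": [
    [255, 0, 0, -0.5, 0, 0, 0],
    [255, 0, 0, -1, 0, 0, 0],
    [255, 0, 0, -2, 0, 0, 0],
    [255, 0, 0, -3, 0, 0, 0],
    [255, 0, 0, -4, 0, 0, 0],
    [255, 0, 0, -5, 0, 0, 0],
    [255, 0, 0, -6, 0, 0, 0],
    [255, 0, 0, -8, 0, 0, 0],
    [255, 0, 0, -10, 0, 0, 0],
    [255, 0, 0, -12, 0, 0, 0],
    [255, 0, 0, -14, 0, 0, 0],
    [255, 0, 0, -14, 0, 0, 0],
    [255, 0, 0, -14, 0, 0, 0]
  ]
}}

```text
t: 13.2
tcp_pos: [0.4616, -0.2751, 0.2311]
tool_rot: [0.99, 0.141, 0.0, 0.0]
force: [0.4, -0.2, -0.1]
finger_gap: 0.104
```

```bash
python3 - <<'E'
from h import *
go([.525,.2765,.26],-17.1)
m=manip.camera_model('scene');p=manip.sense()['tcp_pos']
im=manip.snapshot('scene');u,v=w2px(m,p).astype(int);print(u,v)
a=cv2.resize(im[max(v-70,0):v+130,u-100:u+130],(690,600),interpolation=cv2.INTER_CUBIC);save(a,'s1.png')
E
```

```text
shift [ 21.48 -51.19  -2.92] turn [ 0.001 -0.    -0.99 ] t 13.2 tcp [ 0.4616 -0.2751  0.2311] gap 0.104 F [ 0.4 -0.2 -0.1]
195 244
```

View pics/s1.png

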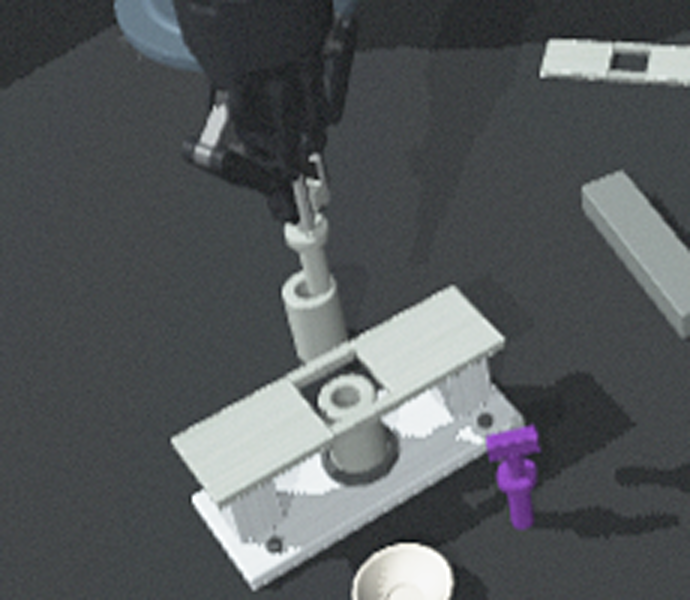

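```bash
python3 - <<'E'
from h import *
mt=manip.camera_model('top');ms=manip.camera_model('scene')
a=np.radians(-17.1);X=np.array([np.cos(a),np.sin(a),0]);Y=np.array([-np.sin(a),np.cos(a),0]);M=np.array([.525,.2765,0])
th=np.radians(np.arange(0,360,5))
for L in(.110,.115,.12,.125,.13):
    rim=[M+.1*X+Y*.019*np.cos(t)+[0,0,L+.019*np.sin(t)] for t in th]
    s=np.array([(w2px(ms,p)-[370,150])*5+2 for p in rim]);t=np.array([(w2px(mt,p)-[140,90])*3+1 for p in rim])
    print(L,'scene min/max',s.min(0).round(),s.max(0).round(),'leftmost v',s[s[:,0].argmin()].round(),'top',s[s[:,1].argmin()].round(),'| top',t.min(0).round(),t.max(0).round(),'bottommost',t[t[:,1].argmax()].round())
im=cv2.imread('pics/scene0.png');
# overlay for final crop
c=cv2.resize(im[165:215,420:490],None,fx=10,fy=10,interpolation=cv2.INTER_CUBIC)
g=cv2.cvtColor(im,cv2.COLOR_BGR2GRAY)
print(g[174:200,430:446])
E
```

```text
0.11 scene min/max [309. 149.] [378. 225.] leftmost v [309. 208.] top [363. 149.] | top [101. 265.] [159. 285.] bottommost [157. 285.]
0.115 scene min/max [311. 140.] [379. 216.] leftmost v [311. 199.] top [365. 140.] | top [ 99. 263.] [156. 283.] bottommost [155. 283.]
0.12 scene min/max [312. 130.] [381. 207.] leftmost v [312. 190.] top [366. 130.] | top [ 96. 261.] [154. 282.] bottommost [153. 282.]
0.125 scene min/max [313. 121.] [382. 198.] leftmost v [313. 181.] top [368. 121.] | top [ 94. 260.] [152. 280.] bottommost [151. 280.]
0.13 scene min/max [315. 112.] [384. 189.] leftmost v [315. 172.] top [369. 112.] | top [ 91. 258.] [150. 279.] bottommost [148. 279.]
[[ 66  70  67  66  67  75  67  68  66  71  65  71  69  68  64  68]
 [ 70  67  67  67  75  68  67  68  69  70  65  68  66  66  64  65]
 [ 66  67  66  66  68  67  69  68  73  70  66  66  68  70  68  73]
 [ 69  68  69  71  71  67  72  72  67  69  68  72  73  68  69  66]
 [ 68  67  69  67  69  69  70  66  67  78  92  90  93  85  79  69]
 [ 64  73  67  64  71  66  67  59  80 106 113 113 107 101  94  80]
 [ 62  71  66  66  68
[... 619 characters left out ...]
 117 131 251 252 247 244 243]
 [ 61  62  70  86  96 101 104 106 110 103 162 249 249 247 246 243]
 [ 68  63  61  71  83  93  94 106 105  93 204 233 243 247 247 246]
 [ 62  64  61  60  71  81  89  98 100  88 224 225 227 239 247 247]
 [ 60  59  59  58  64  66  80  88  91 100 227 228 225 226 236 246]
 [ 62  61  63  58  64  58  64  78  78 101 228 229 225 228 225 235]
 [ 64  63  63  66  60  58  58  62  66 137 227 229 229 229 226 225]
 [ 60  63  64  63  62  62  62  58  52 169 232 232 205 199 227 229]
 [ 60  62  63  59  64  59  65  65  52 158 197 203 157 148 195 198]
 [ 57  62  58  61  61  65  64  60  56 138 152 151 152 155 152 149]
 [ 81  56  64  60  61  58  62  60  64 152 154 151 152 152 154 150]]
```

Call:
{"fn": "drive_tool", "kwargs": {
  "increments": [
    [255, 1.2, -2.8, -0.5, 0, 0, -0.06],
    [255, 2.4, -5.7, -1, 0, 0, -0.12],
    [255, 3.6, -8.5, -1.5, 0, 0, -0.18],
    [255, 4.8, -11.4, -2, 0, 0, -0.24],
    [255, 6, -14.2, -2.5, 0, 0, -0.3],
    [255, 7.2, -17.1, -3, 0, 0, -0.36],
    [255, 8.4, -19.9, -3, 0, 0, -0.42],
    [255, 9.5, -22.8, -3, 0, 0, -0.48],
    [255, 10.7, -25.6, -3, 0, 0, -0.54],
    [255, 11.9, -28.4, -3, 0, 0, -0.6],
    [255, 13.1, -31.3, -3, 0, 0, -0.66],
    [255, 14.3, -34.1, -3, 0, 0, -0.72],
    [255, 15.5, -37, -3, 0, 0, -0.78],
    [255, 16.7, -39.8, -3, 0, 0, -0.84],
    [255, 17.9, -42.7, -3, 0, 0, -0.9],
    [255, 19.1, -45.5, -3, 0, 0, -0.95],
    [255, 20.3, -48.4, -3, 0, 0, -0.99],
    [255, 21.5, -51.2, -3, 0, 0, -0.99],
    [255, 21.5, -51.2, -3, 0, 0, -0.99],
    [255, 21.5, -51.2, -3, 0, 0, -0.99]
  ]
}}

```text
t: 15.25
tcp_pos: [0.5242, 0.2765, 0.2591]
tool_rot: [0.804, 0.595, -0.002, -0.0]
force: [0.1, -1.0, -1.4]
finger_gap: 0.105
```

Call:
{"fn": "drive_tool", "kwargs": {
  "increments": [
    [255, 0, 0, 1.5, 0, 0, 0],
    [255, 0, 0, 3.5, 0, 0, 0],
    [255, 0, 0, 5.5, 0, 0, 0],
    [255, 0, 0, 7, 0, 0, 0],
    [255, 0, 0, 7.8, 0, 0, 0],
    [255, 0, 0, 8.2, 0, 0, 0],
    [255, 0, 0, 8.2, 0, 0, 0],
    [255, 0, 0, 8.2, 0, 0, 0],
    [255, 0, 0, 8.2, 0, 0, 0]
  ]
}}

```text
t: 16.15
tcp_pos: [0.5258, 0.2766, 0.1797]
tool_rot: [0.804, 0.594, 0.001, 0.0]
force: [-0.4, -0.7, -0.4]
finger_gap: 0.104
```

```bash
python3 - <<'E'
from h import *
go([.525,.2765,.177],-17.1)
im=manip.snapshot('scene');m=manip.camera_model('scene')
print('foot exp',w2px(m,[.525,.2765,.116]),'mark',w2px(m,[.525,.2765,.01]),'top',w2px(m,[.525,.2765,.2]))
print('scale px/cm z',w2px(m,[.525,.2765,.126])-w2px(m,[.525,.2765,.116]))
save(cv2.resize(im[100:250,350:510],None,fx=4,fy=4,interpolation=cv2.INTER_CUBIC),'s2.png')
E
```

```text
shift [-0.03 -0.08  0.27] turn [ 0.001 -0.001  0.   ] t 16.15 tcp [0.5258 0.2766 0.1797] gap 0.104 F [-0.4 -0.7 -0.4]
foot exp [409.19237975 161.9239459 ] mark [405.05177686 198.17753747] top [412.82631483 130.10655078]
scale px/cm z [ 0.41522786 -3.63558196]
```

View pics/s2.png

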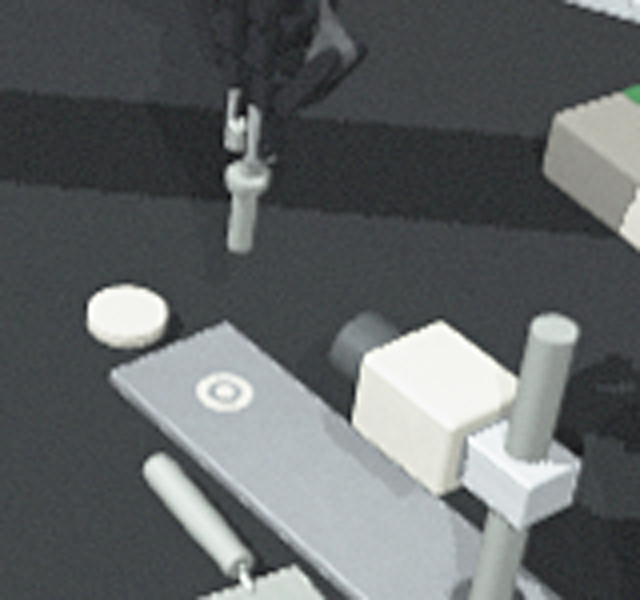

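Call:
{"fn": "drive_tool", "kwargs": {
  "increments": [
    [255, 0, -0.05, 0.1, 0, 0, 0],
    [255, 0, -0.05, 0.2, 0, 0, 0],
    [255, 0, -0.05, 0.2, 0, 0, 0],
    [255, 0, -0.05, 0.2, 0, 0, 0],
    [255, 0, -0.05, 0.2, 0, 0, 0],
    [255, 0, -0.05, 0.2, 0, 0, 0],
    [255, 0, -0.05, 0.2, 0, 0, 0],
    [255, 0, -0.05, 0.2, 0, 0, 0]
  ]
}}

```text
t: 17.0
tcp_pos: [0.5248, 0.2766, 0.1768]
tool_rot: [0.804, 0.594, -0.0, -0.0]
force: [-0.5, -0.5, -0.9]
finger_gap: 0.103
```

```bash
python3 - <<'E'
from h import *
go([.525,.2765,.177],-17.1); print(np.abs(manip.sense()['qd']).max())
im=manip.snapshot('top');a=cv2.cvtColor(im,cv2.COLOR_RGB2GRAY)
b=cv2.imread('pics/top0.png',0)
for n,(u,v) in dict(jar=(342,181),lid=(170,277),spare=(418,310),dish=(460,217),spat=(242,185)).items():
    s=slice(v-22,v+22),slice(u-22,u+22); print(n,cv2.phaseCorrelate(np.float32(b[s]),np.float32(a[s])))
print(manip.sign_off())
E
```

```text
shift [-0.01  0.02 -0.02] turn [-0.  0.  0.] t 17.0 tcp [0.5248 0.2766 0.1768] gap 0.103 F [-0.5 -0.5 -0.9]
0.001883696386229078
jar ((0.5124834318998026, 0.44759923987134087), 0.873502507975072)
lid ((0.584871584823297, 0.46256471892872497), 1.0085856981630679)
spare ((0.5899746180019143, 0.5097951928177302), 0.9383331567269785)
dish ((0.47902685186844707, 1.0190234691402935), 0.7551054836791239)
spat ((0.4900462366097713, 0.5865522724924119), 0.9179241879781087)
the job is handed in; nothing more can be done
None
```

I laid the windowed bar across both pillars and let go of it, drew the plunger up through the window, and handed the job in at about 17 s with the plunger still held at the inspection camera. `sign_off` gives no verdict, so the checks below are my own measurements.

- **Bar:** its centre was about 1–2 mm from the fixture's centre and turned less than 0.5°, measured just after release. A picture after the plunger came out showed it still flat on both pillars with the empty cell in place.
- **Plunger position:** the TCP was within 1 mm of the aim point over the focus mark, and the arm was still. A picture taken just before the last 3 mm adjustment showed the foot within a pixel of where it should be.
- **Crossbar:** turned square across the line of sight from the measured directions. I expect an error of about 2° at most.
- **Lens height:** this is the weakest measurement. I used 0.116 m, with single readings spread from about 0.110 to 0.120 m. That spread stays inside the 12 mm tolerance.
- **Bystanders:** comparing top views before and after gave shifts of about 0.5 px, about 1 px for the dish. That is roughly 1–2 mm and partly built into the method, so nothing was disturbed.

No check failed.

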